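Pack the sextant spares, then hold the ring tweezers at their set mark

TASK

Get the sextant kit ready for changing a filter ring: lay the glass filter, the nylon mirror tool and the hex key flat in the empty compartment of the open sextant case, setting the glass down rather than dropping it, and leave everything else on the locker where it is. Then pick up the sprung ring tweezers, squeeze them until the sprung arm stands squarely under the rider on their crossbar (never so far that the tips pinch together), and hold them like that, steady and about a hand's breadth (10 cm or more) above the locker top. Finish while still holding them at the mark; do not put them down.

Things in the scene. Friction and masses are not known exactly. Their poses are not given: they have to be found in the camera images.
- sextant_case: Open orange case fixed to the locker top, 280 x 280 mm, walls 50 mm high, 5 mm thick. Origin: centre of underside, z up. A wall (top 45 mm up) along x at y = +15 mm divides it: the sextant (up to 75 mm high) fills the +y part, the -y part is the empty spares compartment. The lid stands open along the +y edge, up to 330 mm high, leaning outwards.
- spares_floor (a point): Centre of the floor of the empty spares compartment, on the floor's upper face, 5 mm above the locker top. Axes as the case: the compartment is 270 mm along x and 148 mm along y inside; walls 45 mm above this floor.
- filter: Spare blue glass filter in a dark steel ring, a disc 46 mm across and 10 mm thick, lying flat. Origin: centre of the underside; z up. About 30 g.
- mirror_tool: White nylon mirror adjusting tool lying along its x: square grip 14 mm wide and 14 mm high from x = -41 to +9 mm, then a 7 mm square shank (3.5 to 10.5 mm above the locker) with a small key end at x = +42 mm. Origin: on the underside near mid length; grip it across y at about x = -10 mm. About 20 g.
- hex_key: Steel L-shaped hex key, bar 8 mm wide and 8 mm thick, lying flat: long leg along x from -38 to +38 mm, short leg at the +x end reaching to y = +28 mm. Origin: middle of the long leg's underside; grip the long leg across y. About 40 g.
- tweezers: Sprung steel tweezers, 140 mm long, 18 mm high, lying with the arms side by side; they close along y. Origin: underside, between the finger grips; x to the tips (+52 mm), pivot end at -78 mm. Grip across y at the origin, 40 mm wide open: flat plate 30 mm long at y = -20 (fixed arm), round boss of radius 7 mm at y = +20 (sprung arm). A crossbar at x = 34 mm over both arms carries the rider. 55 g.
- sprung_arm (a joint): Angle of the sprung arm about its pivot at x = -75 mm of the tweezers: 0 open, growing as squeezed. Each 1 mm squeezed at the grips is 0.0133 rad and moves the arm 1.45 mm under the crossbar. The spring gives 3 N at the grips at 0 and 7.5 N at 0.2 rad; it springs open when let go. The tips pinch together beyond 0.27 rad.
- blade_index (a point): Middle of the sprung arm (4 mm thick) where it passes under the crossbar, near its tip, 16 mm above the tweezers' underside. It moves towards -y of the tweezers as they are squeezed.
- rider_mark (a point): The rider: small dark steel tab, 4 mm wide along y, 9 mm along x, clamped on the tweezers' crossbar, at a different place each time, always between the arms. Point: middle of its underside, axes as the tweezers. The set gap is reached when blade_index has the same y (tweezers' frame) as this point.
- eraser: Bystander: block eraser 42 x 20 x 12 mm. Origin: centre of underside.
- chart_weight: Bystander: turned steel chart weight, 32 mm across, 28 mm high. Origin: centre of underside.
- lens_fluid: Bystander: small white bottle, 34 mm across, 75 mm high. Origin: centre of underside.
- radio: Bystander: black handheld radio lying flat, 120 x 58 x 36 mm with a 90 mm aerial along +x. Origin: centre of underside.
- screwdriver: Bystander: screwdriver 160 mm long lying along its x. Origin: on its underside.
There are look-alikes about, which are no part of the job. Several things look just like the hex_key: the one meant starts farthest from the robot's base.

How it is judged:
On the way, in this order (a step that is already met when the one before it is completed fails the run):
1. filter, mirror tool and hex key all lie flat in the spares compartment, let go (x of filter in the frame of spares_floor between -0.135 and 0.135 m and y of filter in the frame of spares_floor between -0.074 and 0.074 m and height (world z) of each of filter, mirror_tool, hex_key below 0.035 m and (angle between filter's own z axis and vertical below 0.55 rad or angle between filter's own z axis and vertical above 2.59 rad) and x of mirror_tool in the frame of spares_floor between -0.135 and 0.135 m and y of mirror_tool in the frame of spares_floor between -0.074 and 0.074 m and angle between mirror_tool's own x axis and vertical between 1.02 and 2.12 rad and x of hex_key in the frame of spares_floor between -0.135 and 0.135 m and y of hex_key in the frame of spares_floor between -0.074 and 0.074 m and angle between hex_key's own x axis and vertical between 1.02 and 2.12 rad and contact force between the fingers and filter below 0.05 N and contact force between the fingers and mirror_tool below 0.05 N and contact force between the fingers and hex_key below 0.05 N and linear speed of each of filter, mirror_tool, hex_key below 0.05 m/s), for 0.2 s.
2. the tweezers are held up clear of the locker with the sprung arm steady under the rider (height (world z) of tweezers above 0.08 m and contact force between the fingers and tweezers above 1 N and contact force between tweezers and sextant_case below 0.05 N and y of blade_index in the frame of rider_mark between -0.0025 and 0.0025 m and velocity of joint sprung_arm between -0.08 and 0.08 rad/s), for 0.5 s.
At the end, for the whole second after the job is handed in: The three spares rest untouched in the compartment (origins under 35 mm high, tilt under 0.55 rad); tweezers held by the fingers (over 1 N), origin over 80 mm up, clear of the case, still (0.03 m/s, 0.08 rad/s), sprung arm within 2.5 mm of the rider along y (all of step 1 and all of step 2 and linear speed of tweezers below 0.03 m/s); the arm keeps its last pose, push and grip.
It fails at once if the glass filter was let go more than 90 mm above the locker top (height (world z) of filter above 0.09 m and contact force between the fingers and filter below 0.01 N).
It fails at once if the tweezers were squeezed until the tips pinched together (value of joint sprung_arm above 0.27 rad).
It fails at once if a bystander was shifted more than 30 mm (distance of any of eraser, chart_weight, lens_fluid, radio, screwdriver from where it was at the start of the episode above 0.03 m).
It also fails if it takes over 72 s, if anything falls off the work surface, if the arm or the gripper's body presses on something with over 40 N, if the wrist force passes 120 N, or if a joint passes its speed limit or range.

ROBOT

A 6-joint arm with a two-finger parallel gripper is mounted at the origin on the work surface. World frame = base frame: x ahead of the robot, y to its left, z up, the work surface at z = 0. Lengths are in m, angles in rad, forces in N, time in s.
With the tool pointing down it reaches from about 0.35 to 0.975 m from the base axis. Payload 4.9 kg.
Tool frame: the origin (TCP) lies midway between the tips of the shut fingers; the grasp point (between the pads) lies 19 mm behind it; z points along the fingers, y is the direction in which the jaws open and shut (so a half turn about z gives the same grasp; the last joint's range is limited). The gripper opens to 85 mm and grips with 20 to 120 N. Pads are 22 mm wide; open, the fingers measure 114 mm over their backs; the gripper's body (76 mm by 85 mm) begins 54 mm behind the grasp point. The pads swing forward as they close: fully open they stand 13 mm farther back than shut.
Start: joints at [1.195, 0.053, 1.613, -0, 1.476, -0.119], TCP at [0.159, 0.604, 0.231] pointing down, gripper open.
Joint ranges: [-3.01, 3.01], [-1.01, 2.22], [0.06, 2.58], [-1.02, 4.17], [0.09, 2.62], [-3.14, 3.14]. Speed limits (rad/s): [2.57, 2.57, 3.14, 3.14, 3.14, 3.14].

INTERFACE

Orientations are given as a rotation vector (axis times angle).
In Python, from station import ctrl gives the robot as it stands.
- The arm moves only by the tool apply_moves, never from a script. Its argument "rows" is a list of rows, each a list of 6 numbers: the shift along the tool's x, y, z in cm, then the turn, a rotation vector about the tool's x, y, z in units of 5 degrees (1.0 is 5 degrees). In form: [[x, y, z, rx, ry, rz], ...]. A call has 1 to 20 rows; each row is the pose to reach, as a shift and turn from the pose measured when the call began, along the tool's axes at that moment; what a row does not reach only later rows make up. A row lasts 1/10 s, in which the tool goes at most 50 mm and 8.59 degrees, less where a joint would pass 70% of its speed; a pose out of reach is approached as far as the arm can. A call with a gripper value outside its range is refused whole. "grip" is the closure, from 0 (fully open) to 1 (shut), set as the call begins (left out, the last holds). The fingers move at their own pace and stop on an object; "squeeze" is the grip in N (left out, the last holds). Time passes only in rows, so rows that repeat a pose let the fingers close. It gives the time, the measured TCP pose, the force and the opening at its end, in the units of the state.
- ctrl.get_obs(): the state, without advancing time (a new reading comes with each control period).
- ctrl.get_image(name): name is "side" or "top" or "wrist"; returns a dict with "color" (384x512x3 uint8, blue, green, red), "mtx" (3x3 intrinsics, pixels), "rvec" (rotation vector, rad) and "tvec" (3), from world to camera coordinates, as OpenCV has them. Camera axes: x right, y down, z forward; pixel columns grow to the right and rows downward; lengths in m; the calibration is good to about 2 mm. A picture is of the moment at which its call begins. There is no depth.
- ctrl.finish_job(): hands the job in, once; it reports no verdict.
The state is a dict: "t": time; "q": joint angles; "dq": joint speeds; "effort": joint torques, N m; "tool_pos": TCP position; "tool_rot": TCP orientation; "contact_force": force on the tool from outside, world axes, zero at the start; "wrist_torque": the same for the moment, N m; "opening": finger opening in m.
Only numpy, scipy, OpenCV 4.12 (cv2) and the standard library are available. Lean on these libraries where they do the work, as an engineer would, in place of code of your own. Each camera call takes 0.05 s, during which the arm holds its last target.

## Working session

There is one attempt and no reset: what is moved stays moved. The work goes in short steps, Python scripts to look and compute and a tool call to move; the robot and the scene stay as the last step left them, time stands still between calls to the robot, and variables do not carry over. Pictures are saved under pics/ and viewed, and the job is handed in when it is done.

Besides the shell and the picture viewer there is one more tool, called after "Call:" as a command line: name --pt "numbers of a row" for each row, then --argument value for the rest. apply_moves: Moves the arm, as the interface text tells. Its arguments: {"type":"object","properties":{"rows":{"type":"array","items":{"type":"array","items":{"type":"number"}}},"grip":{"type":"number"},"squeeze":{"type":"number"}},"required":["rows"]}

```bash
ls; mkdir -p pics; python3 - <<'E'
from station import ctrl
import cv2,numpy as np
print(ctrl.get_obs())
for n in ["top","side","wrist"]:
    d=ctrl.get_image(n)
    cv2.imwrite(f"pics/{n}0.png",d["color"])
    R=cv2.Rodrigues(d["rvec"])[0]
    print(n,d["mtx"].round(1).tolist(),(-R.T@np.ravel(d["tvec"])).round(3),R.round(3).tolist())
E
```

```text
pics
{'t': 0.0, 'q': array([ 1.19499747e+00,  5.33690545e-02,  1.61427865e+00,  1.00638265e-05,
        1.47598073e+00, -1.18981575e-01]), 'dq': array([ 0.00100038,  0.00019801, -0.00038335,  0.00209399,  0.00011446,
        0.00237829]), 'effort': array([-2.06482531e-03, -3.93702543e+01, -3.70161581e+01, -4.49162344e-04,
        7.34435191e-03,  1.28414032e-05]), 'tool_pos': array([0.15851213, 0.60393354, 0.23006462]), 'tool_rot': array([-4.02236158e-01, -3.11522197e+00,  3.09607251e-03]), 'contact_force': array([-0.02876043, -0.06097934,  1.13648592]), 'wrist_torque': array([ 0.0032056 ,  0.01074171, -0.03642024]), 'opening': 0.08532793591630704}
top [[406.9, 0.0, 255.4], [0.0, 406.9, 186.4], [0.0, 0.0, 1.0]] [ 0.487 -0.16   1.348] [[-0.001, -1.0, -0.028], [-0.999, 0.003, -0.039], [0.039, 0.028, -0.999]]
side [[499.7, 0.0, 244.6], [0.0, 499.7, 188.5], [0.0, 0.0, 1.0]] [ 0.378 -0.991  0.906] [[0.979, -0.203, -0.008], [-0.148, -0.688, -0.71], [0.139, 0.697, -0.704]]
wrist [[277.8, 0.0, 251.2], [0.0, 277.8, 188.7], [0.0, 0.0, 1.0]] [0.094 0.622 0.371] [[0.254, 0.967, -0.002], [0.933, -0.244, 0.264], [0.255, -0.069, -0.964]]
```

View pics/top0.png

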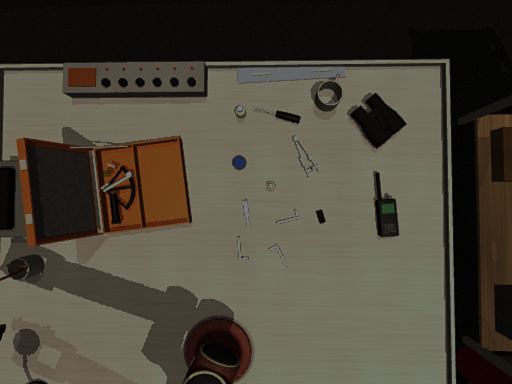

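View pics/side0.png

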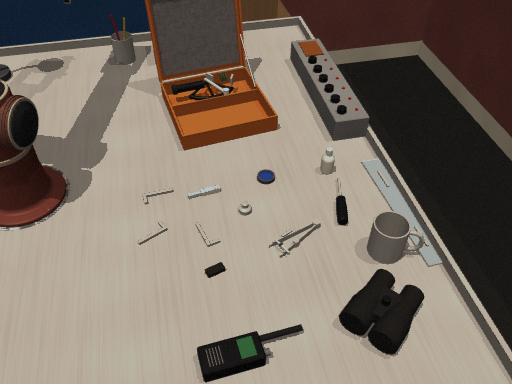

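View pics/wrist0.png

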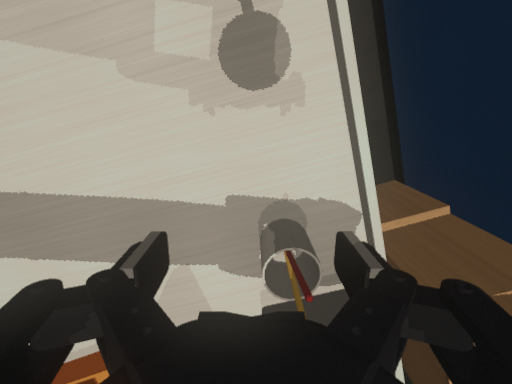

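```bash
cat > h.py <<'E'
from station import ctrl
import cv2,numpy as np
def cam(n):
    d=ctrl.get_image(n); d["R"]=cv2.Rodrigues(d["rvec"])[0]; d["t"]=np.ravel(d["tvec"]); return d
def cast(d,uv,z):
    uv=np.atleast_2d(np.array(uv,float))
    r=np.c_[uv,np.ones(len(uv))]@np.linalg.inv(d["mtx"]).T@d["R"]
    c=-d["R"].T@d["t"]
    return c+r*((z-c[2])/r[:,2])[:,None]
def proj(d,P):
    return cv2.projectPoints(np.atleast_2d(np.array(P,float)),d["rvec"],d["t"],d["mtx"],None)[0].reshape(-1,2)
def crop(d,x0,y0,w,h,s,name):
    im=cv2.resize(d["color"][y0:y0+h,x0:x0+w],None,fx=s,fy=s,interpolation=cv2.INTER_CUBIC)
    cv2.imwrite(name,im)
E
python3 - <<'E'
from h import *
d=cam("top")
crop(d,225,120,110,155,3.8,"pics/topc.png")
crop(d,10,125,190,130,4,"pics/case.png")
for n,uv,z in [("hexA",(289,217),.008),("hexB",(241,250),.008),("hexC",(279,254),.008),("filter",(239,162.5),.01),("tool",(246.5,212),.014),("tw",(304,155),.018)]:
    p=cast(d,uv,z)[0]; print(n,p.round(3),np.hypot(*p[:2]).round(3))
print(proj(d,[[0,0,0]]))
E
```

```text
hexA [ 0.438 -0.232  0.008] 0.496
hexB [ 0.33  -0.075  0.008] 0.339
hexC [ 0.318 -0.199  0.008] 0.375
filter [ 0.618 -0.068  0.01 ] 0.622
tool [ 0.455 -0.093  0.014] 0.464
tw [ 0.641 -0.282  0.018] 0.7
[[218.39009697 351.13279356]]
```

View pics/topc.png

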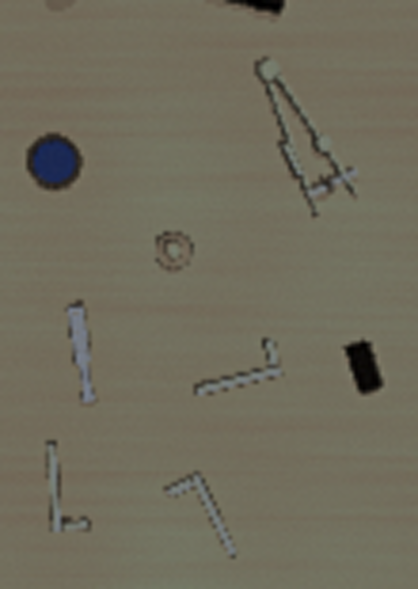

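View pics/case.png

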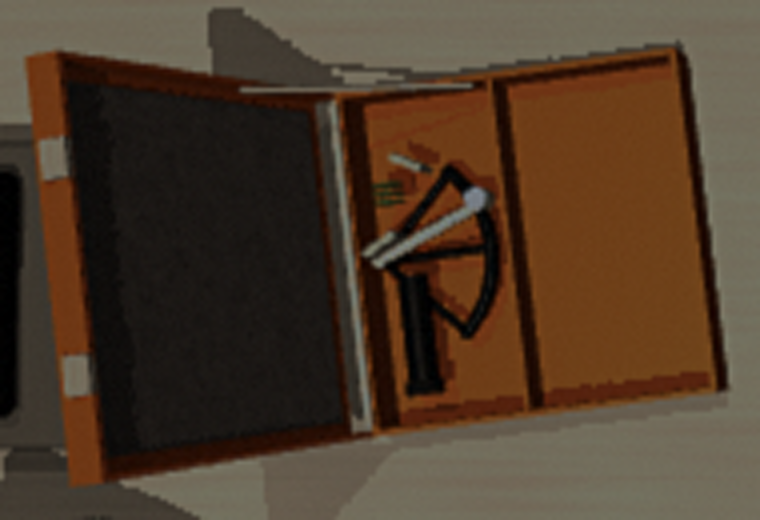

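```bash
python3 - <<'E'
from h import *
d=cam("top"); s=cam("side")
img=d["color"].astype(int)
c=cast(d,[(179.5,136.3),(191.3,222)],.05)
print("case corners",c.round(4), np.linalg.norm(c[0]-c[1]))
ux=(c[0]-c[1])/np.linalg.norm(c[0]-c[1]); print("case x yaw",np.degrees(np.arctan2(ux[1],ux[0])))
uy=np.array([-ux[1],ux[0],0])
ctr=c.mean(0)+uy*.14; fl=c.mean(0)+uy*.079;print("ctr",ctr.round(4),"floor",fl.round(4))
def blob(d,win,z,name):
    x0,y0,x1,y1=win; sub=d["color"][y0:y1,x0:x1].astype(float)
    bg=np.median(sub.reshape(-1,3),0); m=(np.abs(sub-bg).max(2)>28).astype(np.uint8)
    n,l,st,ce=cv2.connectedComponentsWithStats(m,connectivity=8)
    k=1+np.argmax(st[1:,4]); ys,xs=np.where(l==k)
    pts=np.c_[xs+x0,ys+y0].astype(np.float32)
    P=cast(d,pts,z)[:,:2].astype(np.float32)
    r=cv2.minAreaRect(P*1000); print(name,len(xs),"cen px",pts.mean(0).round(1),"mean",P.mean(0).round(4),"rect mm",np.round(r[0],1),np.round(r[1],1),round(r[2],1))
    return P
blob(d,(228,150,252,175),.008,"filter"); blob(d,(237,193,256,230),.01,"tool"); blob(d,(273,205,302,226),.006,"hexA")
blob(s,(250,165,282,190),.008,"filter s"); blob(s,(182,180,227,203),.01,"tool s"); blob(s,(190,218,224,248),.006,"hexA s")
blob(d,(285,130,322,182),.012,"tw")
E
```

```text
case corners [[0.6999 0.1213 0.05  ]
 [0.4242 0.0818 0.05  ]] 0.2785981319453281
case x yaw 8.158181146483916
ctr [0.5422 0.2401 0.05  ] floor [0.5508 0.1797 0.05  ]
filter 174 cen px [238.8 162.2] mean [ 0.6195 -0.0674] rect mm [619.3 -67.3] [47.  44.5] 44.9
tool 78 cen px [245.7 210.6] mean [ 0.4594 -0.0904] rect mm [455.  -91.3] [85.2 15.1] 9.5
hexA 18 cen px [281.2 220.1] mean [ 0.4284 -0.2069] rect mm [ 429.9 -209.8] [ 7.8 45.7] 22.6
filter s 235 cen px [265.6 176.5] mean [ 0.6181 -0.0696] rect mm [619.2 -69.5] [57.2 47. ] 77.3
tool s 206 cen px [205.1 191.7] mean [ 0.4549 -0.0939] rect mm [451.7 -93.2] [85.3 28.5] 7.8
hexA s 58 cen px [207.6 239.4] mean [ 0.4374 -0.2459] rect mm [ 428.4 -234.3] [30.1 81.2] 37.8
tw 125 cen px [303.4 157.1] mean [ 0.6351 -0.2804] rect mm [ 643.  -277.6] [141.5  36.7] 26.1
```

```bash
cat >> h.py <<'E'
from scipy.spatial.transform import Rotation as Ro
def plan(pos,jaw_deg=None,pose=None):
    """shift (cm) & turn (5deg) in tool axes to reach TCP pos, pointing down, jaw y axis at world angle (mod 180)"""
    o=ctrl.get_obs()
    p=o["tool_pos"]; R=Ro.from_rotvec(o["tool_rot"]).as_matrix()
    ya=np.degrees(np.arctan2(R[1,1],R[0,1]))
    if jaw_deg is None: jaw_deg=ya
    dd=(jaw_deg-ya+90)%180-90; a=np.radians(ya+dd)
    y=np.array([np.cos(a),np.sin(a),0]); z=np.array([0,0,-1.]); x=np.cross(y,z)
    Rt=np.c_[x,y,z]
    sh=R.T@(np.array(pos)-p)*100; rv=np.degrees(Ro.from_matrix(R.T@Rt).as_rotvec())/5
    print("t",round(o["t"],2),"jaw now",round(ya,1),"d",round(dd,1),"q6",o["q"][5].round(2),"pos",p.round(4),"open",round(o["opening"],4),"F",np.round(o["contact_force"],1))
    print("  row:",sh.round(2).tolist()+rv.round(2).tolist())
E
python3 - <<'E'
from h import *
plan([.40,0,.30],98.2); plan([.619,-.068,.15],98.2)
E
```

```text
t 0.3 jaw now 75.3 d 22.9 q6 -0.12 pos [0.1587 0.6043 0.2308] open 0.0852 F [-0.  -0.8 -0.3]
  row: [-38.69, -52.32, -6.88, -0.01, -0.0, -4.58]
t 0.3 jaw now 75.3 d 22.9 q6 -0.12 pos [0.1587 0.6043 0.2308] open 0.0852 F [-0.  -0.8 -0.3]
  row: [-61.6, -53.32, 8.12, -0.01, -0.0, -4.58]
```

Call:
apply_moves --pt "-38.7 -52.3 -6.9 0 0 -4.6" --pt "-38.7 -52.3 -6.9 0 0 -4.6" --pt "-38.7 -52.3 -6.9 0 0 -4.6" --pt "-38.7 -52.3 -6.9 0 0 -4.6" --pt "-38.7 -52.3 -6.9 0 0 -4.6" --pt "-38.7 -52.3 -6.9 0 0 -4.6" --pt "-38.7 -52.3 -6.9 0 0 -4.6" --pt "-38.7 -52.3 -6.9 0 0 -4.6" --pt "-38.7 -52.3 -6.9 0 0 -4.6" --pt "-38.7 -52.3 -6.9 0 0 -4.6" --pt "-38.7 -52.3 -6.9 0 0 -4.6" --pt "-38.7 -52.3 -6.9 0 0 -4.6" --pt "-38.7 -52.3 -6.9 0 0 -4.6" --pt "-61.6 -53.3 8 0 0 -4.6" --pt "-61.6 -53.3 8 0 0 -4.6" --pt "-61.6 -53.3 8 0 0 -4.6" --pt "-61.6 -53.3 8 0 0 -4.6" --pt "-61.6 -53.3 8 0 0 -4.6" --pt "-61.6 -53.3 8 0 0 -4.6" --pt "-61.6 -53.3 8 0 0 -4.6" --grip 0.25 --squeeze 30

```text
t: 2.3
tool_pos: [0.6189, -0.0683, 0.1472]
tool_rot: [0.225, -3.128, -0.002]
contact_force: [-1.3, 0.9, -1.1]
opening: 0.0641
```

```bash
python3 - <<'E'
from h import *
d=cam("wrist"); cv2.imwrite("pics/w1.png",d["color"])
print(proj(d,[[.619,-.068,.01]]).round(0))
plan([.619,-.068,.01],98.2)
# filter blue mask
b=d["color"].astype(int); m=((b[...,0]-b[...,2]>50)).astype(np.uint8)
n,l,st,ce=cv2.connectedComponentsWithStats(m)
k=1+np.argmax(st[1:,4]); print(st[k],ce[k],cast(d,ce[k],.009).round(4))
E
```

```text
[[250. 180.]]
t 2.35 jaw now 98.3 d -0.1 q6 -1.94 pos [ 0.6186 -0.0679  0.1492] open 0.0641 F [ 0.7  0.7 -0.8]
  row: [-0.09, -0.03, 13.92, 0.01, -0.05, 0.01]
[236 164  34  33 883] [252.35560589 180.03510759] [[ 0.6188 -0.066   0.009 ]]
```

View pics/w1.png

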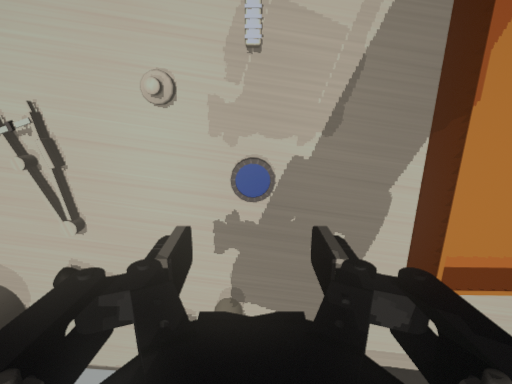

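Call:
apply_moves --pt "0 0.1 4 0 0 0" --pt "0 0.1 8 0 0 0" --pt "0 0.1 11 0 0 0" --pt "0 0.1 13 0 0 0" --pt "0 0.1 13.6 0 0 0" --pt "0 0.1 14.1 0 0 0" --pt "0 0.1 14.4 0 0 0" --pt "0 0.1 14.6 0 0 0" --pt "0 0.1 14.6 0 0 0"

```text
t: 3.25
tool_pos: [0.6185, -0.0669, 0.0042]
tool_rot: [0.226, -3.131, -0.0]
contact_force: [-0.4, 0.6, -0.2]
opening: 0.0639
```

```bash
python3 - <<'E'
from h import *
d=cam("wrist"); cv2.imwrite("pics/w2.png",d["color"])
s=cam("side"); crop(s,200,110,130,100,5,"pics/s2.png")
plan([.619,-.067,.00],98.2)
E
```

```text
t 3.35 jaw now 98.3 d -0.1 q6 -1.94 pos [ 0.6184 -0.0669  0.004 ] open 0.064 F [-0.3 -0.5  0. ]
  row: [-0.06, -0.02, 0.4, 0.0, -0.03, 0.01]
```

View pics/w2.png

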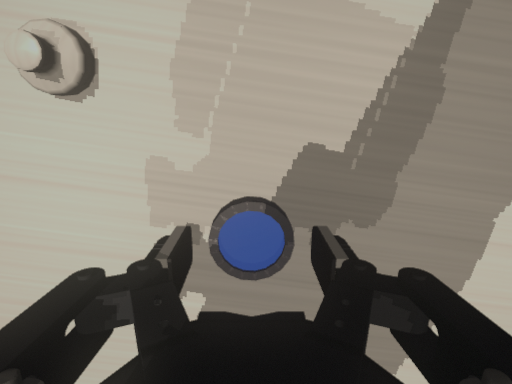

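View pics/s2.png

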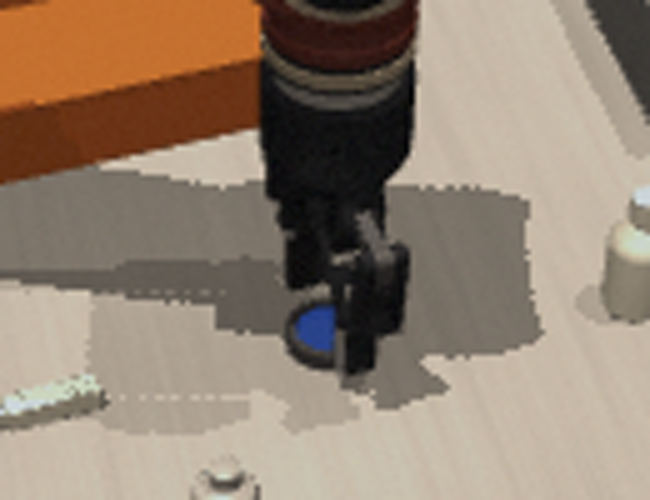

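```bash
python3 - <<'E'
from h import *
s=cam("side"); w=cam("wrist")
b=s["color"].astype(int)
for z in (0,.005,.01): print(z,cast(s,(200+355/5,110+385/5),z).round(4))
print(cast(s,(200+328/5,110+335/5),.009).round(4))
print(proj(s,[[.6185,-.067,.01],[.6185-.0,-.1,.005]])*5-[1000,550])
print(proj(w,[[.6185,-.067,.01],[.6185,-.067,.004]]), cast(w,[(252,239)],.009))
E
```

```text
0 [[ 0.6247 -0.1029  0.    ]]
0.005 [[ 0.6234 -0.1078  0.005 ]]
0.01 [[ 0.622  -0.1127  0.01  ]]
[[ 0.6174 -0.0726  0.009 ]]
[[327.55041604 326.10480598]
 [342.20740903 376.03107356]]
[[249.06538333 242.17855664]
 [249.14898747 237.31725971]] [[ 0.6169263  -0.06565343  0.009     ]]
```

Call:
apply_moves --pt "0 0.05 0.2 0 0 0" --pt "0 0.05 0.3 0 0 0" --pt "0 0.05 0.3 0 0 0"

```text
t: 3.75
tool_pos: [0.6179, -0.0664, 0.0004]
tool_rot: [0.226, -3.13, -0.001]
contact_force: [0.6, -0.2, -0.0]
opening: 0.0642
```

Call:
apply_moves --pt "0 0 0 0 0 0" --pt "0 0 0 0 0 0" --pt "0 0 0 0 0 0" --pt "0 0 0 0 0 0" --pt "0 0 0 0 0 0" --pt "0 0 0 0 0 0" --grip 0.7

```text
t: 4.35
tool_pos: [0.6182, -0.0664, 0.0007]
tool_rot: [0.226, -3.13, -0.001]
contact_force: [0.1, -0.6, 0.4]
opening: 0.0443
```

Call:
apply_moves --pt "0 0 -2 0 0 0" --pt "0 0 -5 0 0 0" --pt "0 0 -9 0 0 0" --pt "0 0 -13 0 0 0" --pt "0 0 -14 0 0 0"

```text
t: 4.85
tool_pos: [0.6215, -0.067, 0.1465]
tool_rot: [-0.226, 3.128, -0.004]
contact_force: [0.8, -1.4, 0.3]
opening: 0.0441
```

```bash
python3 - <<'E'
from h import *
F=np.array([.5508,.1797]);a=np.radians(8.16);ux=np.array([np.cos(a),np.sin(a)])
p=F-.005*ux; print(p)
d=cam("wrist"); cv2.imwrite("pics/w3.png",d["color"])
plan([*p,.13],98.2)
E
```

```text
[0.54585062 0.17899031]
t 4.9 jaw now 98.3 d -0.1 q6 -1.94 pos [ 0.6213 -0.067   0.146 ] open 0.0442 F [0.1 0.1 1.1]
  row: [3.94, 25.43, 1.52, -0.03, 0.05, 0.01]
```

View pics/w3.png

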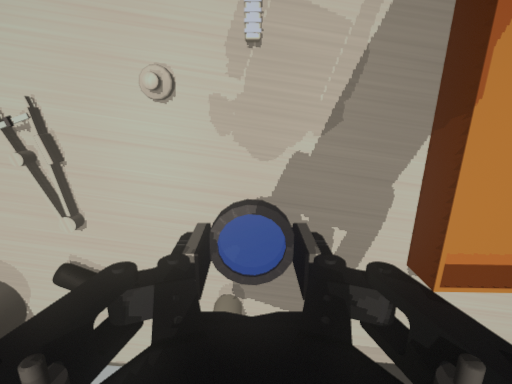

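Filter is held between the pads at (252,245). Carry it over the compartment.

Call:
apply_moves --pt "2 5 1 0 0 0" --pt "3 10 1 0 0 0" --pt "3.9 15 1.5 0 0 0" --pt "3.9 20 1.5 0 0 0" --pt "3.9 24 1.5 0 0 0" --pt "3.9 25.4 1.5 0 0 0" --pt "3.9 25.4 1.5 0 0 0" --pt "3.9 25.4 1.5 0 0 0"

```text
t: 5.7
tool_pos: [0.5458, 0.1779, 0.1289]
tool_rot: [-0.226, 3.131, -0.005]
contact_force: [0.2, -1.1, -1.1]
opening: 0.0446
```

```bash
python3 - <<'E'
from h import *
d=cam("wrist"); cv2.imwrite("pics/w4.png",d["color"])
plan([.546,.179,.006],98.2)
E
```

```text
t 5.75 jaw now 98.2 d 0.0 q6 -1.53 pos [0.5461 0.1774 0.1293] open 0.0444 F [ 1.1  0.7 -0.7]
  row: [0.03, 0.2, 12.33, -0.04, 0.03, -0.0]
```

View pics/w4.png

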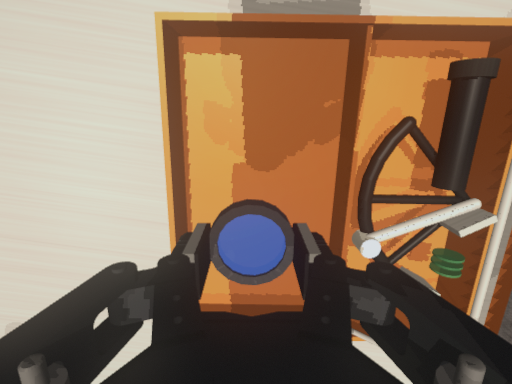

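```bash
python3 - <<'E'
from h import *
d=cam("wrist")
P=cast(d,[(183,38),(352,38)],.005);print(P.round(4),np.linalg.norm(P[0]-P[1]),P.mean(0))
v=P[1]-P[0];print(np.degrees(np.arctan2(v[1],v[0])))
a=np.radians(8.16);print(P.mean(0)[:2]+.135*np.array([np.cos(a),np.sin(a)]))
E
```

```text
[[0.428  0.1016 0.005 ]
 [0.4073 0.2454 0.005 ]] 0.1453179087426308 [0.41766763 0.17348844 0.005     ]
98.1723665070073
[0.55130083 0.19265005]
```

```bash
python3 - <<'E'
from h import *
d=cam("top")
c=cast(d,[(179.6,136.3),(191.3,222.2)],.0)
v=c[0]-c[1];L=np.linalg.norm(v);ux=v/L;uy=np.array([-ux[1],ux[0],0])
print(L,np.degrees(np.arctan2(ux[1],ux[0])),(c.mean(0)+uy*.079).round(4))
F=np.array([.551,.192]);a=np.radians(8.2);ux=np.array([np.cos(a),np.sin(a)])
print(F-.005*ux); plan([*(F-.005*ux),.01],98.2)
E
```

```text
0.2899359163398284 8.074342108291411 [0.5535 0.1897 0.    ]
[0.54605112 0.19128686]
t 5.85 jaw now 98.1 d 0.1 q6 -1.53 pos [0.5465 0.1772 0.1299] open 0.0444 F [-0.5 -0.1 -0.4]
  row: [-0.1, 1.44, 11.98, -0.03, 0.04, -0.01]
```

Call:
apply_moves --pt "0 1.3 2 0 0 0" --pt "0 1.3 5 0 0 0" --pt "0 1.3 8.5 0 0 0" --pt "0 1.3 10.5 0 0 0" --pt "0 1.3 11.5 0 0 0" --pt "0 1.3 12 0 0 0" --pt "0 1.3 12.2 0 0 0" --pt "0 1.3 12.3 0 0 0" --pt "0 1.3 12.3 0 0 0"

```text
t: 6.75
tool_pos: [0.5461, 0.1899, 0.008]
tool_rot: [-0.222, 3.128, -0.004]
contact_force: [0.5, -0.7, 0.3]
opening: 0.0443
```

Call:
apply_moves --pt "0 0 0.1 0 0 0" --pt "0 0 0.2 0 0 0" --pt "0 0 0.2 0 0 0" --pt "0 0 0.2 0 0 0"

```text
t: 7.15
tool_pos: [0.5462, 0.1899, 0.0061]
tool_rot: [-0.223, 3.127, -0.004]
contact_force: [-1.4, -0.2, -0.2]
opening: 0.044
```

Call:
apply_moves --pt "0 0 0 0 0 0" --pt "0 0 0 0 0 0" --pt "0 0 0 0 0 0" --pt "0 0 0 0 0 0" --pt "0 0 -1 0 0 0" --pt "0 0 -3 0 0 0" --pt "0 0 -7 0 0 0" --pt "0 0 -11 0 0 0" --pt "0 0 -14 0 0 0" --pt "0 0 -14 0 0 0" --grip 0.25

```text
t: 8.15
tool_pos: [0.549, 0.191, 0.1535]
tool_rot: [-0.222, 3.116, -0.001]
contact_force: [-0.1, 0.8, 0.8]
opening: 0.0641
```

```bash
python3 - <<'E'
from h import *
d=cam("wrist"); cv2.imwrite("pics/w5.png",d["color"])
b=d["color"].astype(int); m=((b[...,0]-b[...,2]>50)).astype(np.uint8)
n,l,st,ce=cv2.connectedComponentsWithStats(m)
k=1+np.argmax(st[1:,4]); print(st[k],ce[k],cast(d,ce[k],.014).round(4))
plan([.456,-.092,.15],9.5)
E
```

```text
[234 158  35  33 899] [250.92102336 174.31034483] [[0.5466 0.1911 0.014 ]]
t 8.2 jaw now 98.1 d -88.6 q6 -1.5 pos [0.5474 0.1907 0.1503] open 0.0641 F [ 0.  -0.7 -1.2]
  row: [13.05, -26.69, -0.08, 0.1, 0.14, 17.73]
```

View pics/w5.png

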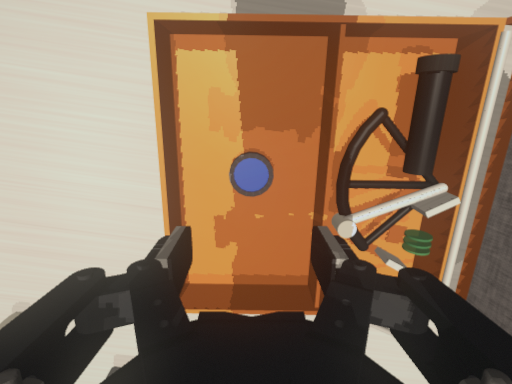

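```bash
python3 - <<'E'
from h import *
plan([.465,-.091,.15],98)
E
```

```text
t 8.2 jaw now 98.1 d -0.1 q6 -1.5 pos [0.5474 0.1907 0.1503] open 0.0641 F [ 0.  -0.7 -1.2]
  row: [12.15, -26.72, -0.07, -0.03, 0.15, 0.03]
```

Call:
apply_moves --pt "2 -5 0 0 0.1 0" --pt "4 -10 0 0 0.1 0" --pt "6 -15 0 0 0.1 0" --pt "9 -20 0 0 0.1 0" --pt "11 -24 0 0 0.1 0" --pt "12.1 -26.7 0 0 0.1 0" --pt "12.1 -26.7 0 0 0.1 0" --pt "12.1 -26.7 0 0 0.1 0" --grip 0.4

```text
t: 9.0
tool_pos: [0.4645, -0.0912, 0.1481]
tool_rot: [-0.219, 3.131, -0.001]
contact_force: [0.4, 0.1, 1.1]
opening: 0.0517
```

```bash
python3 - <<'E'
from h import *
d=cam("wrist"); cv2.imwrite("pics/w6.png",d["color"])
plan([.465,-.091,.005],98)
print(proj(d,[[.455,-.0915,.014],[.465,-.091,.014]]).round(0))
E
```

```text
t 9.05 jaw now 98.1 d -0.1 q6 -2.06 pos [ 0.4648 -0.0904  0.1483] open 0.0512 F [-0.4  0.3  0.2]
  row: [0.03, -0.05, 14.33, -0.01, 0.03, 0.02]
[[251. 171.]
 [251. 180.]]
```

View pics/w6.png

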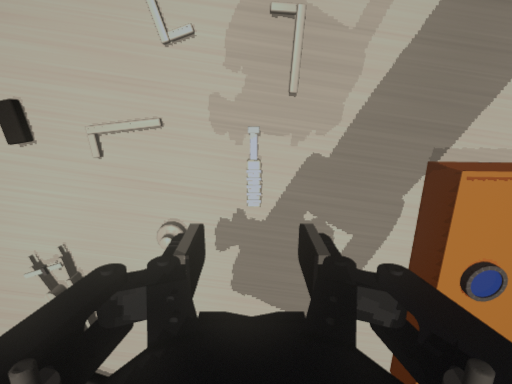

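```bash
python3 - <<'E'
from h import *
d=cam("wrist")
print(cast(d,[(254,184),(254.5,130),(254,208),(173,232)],.012).round(4))
E
```

```text
[[ 0.4694 -0.086   0.012 ]
 [ 0.4154 -0.0934  0.012 ]
 [ 0.4952 -0.0823  0.012 ]
 [ 0.5348 -0.165   0.012 ]]
```

Call:
apply_moves --pt "0 0.2 5 0 0 0" --pt "0 0.2 9 0 0 0" --pt "0 0.2 12 0 0 0" --pt "0 0.2 13.5 0 0 0" --pt "0 0.2 14.2 0 0 0" --pt "0 0.2 14.4 0 0 0" --pt "0 0.2 14.4 0 0 0" --pt "0 0.2 14.4 0 0 0"

```text
t: 9.9
tool_pos: [0.4665, -0.0881, 0.0058]
tool_rot: [-0.225, 3.128, -0.003]
contact_force: [-0.3, 0.0, -0.0]
opening: 0.0513
```

Call:
apply_moves --pt "0 0 0 0 0 0" --pt "0 0 0 0 0 0" --pt "0 0 0 0 0 0" --pt "0 0 0 0 0 0" --pt "0 0 0 0 0 0" --pt "0 0 0 0 0 0" --pt "0 0 0 0 0 0" --pt "0 0 0 0 0 0" --grip 1.0

```text
t: 10.7
tool_pos: [0.4672, -0.0884, 0.0067]
tool_rot: [-0.225, 3.127, -0.004]
contact_force: [-1.1, 0.0, 5.6]
opening: 0.0131
```

Call:
apply_moves --pt "0 0 -2 0 0 0" --pt "0 0 -6 0 0 0" --pt "0 0 -10 0 0 0" --pt "0 0 -12 0 0 0" --pt "0 0 -12 0 0 0"

```text
t: 11.2
tool_pos: [0.4687, -0.0891, 0.1304]
tool_rot: [-0.224, 3.12, -0.008]
contact_force: [1.1, -0.3, -0.0]
opening: 0.0128
```

```bash
python3 - <<'E'
from h import *
d=cam("wrist"); cv2.imwrite("pics/w7.png",d["color"])
F=np.array([.552,.191]);a=np.radians(8.2);ux=np.array([np.cos(a),np.sin(a)])
p=F+.085*ux;print(p)
plan([*p,.12],98.2)
E
```

```text
[0.63613098 0.20312346]
t 11.25 jaw now 98.2 d -0.0 q6 -2.06 pos [ 0.4672 -0.0885  0.1278] open 0.0128 F [ 0.2  0.6 -1. ]
  row: [-20.88, 26.46, 0.86, -0.05, 0.11, 0.0]
```

View pics/w7.png

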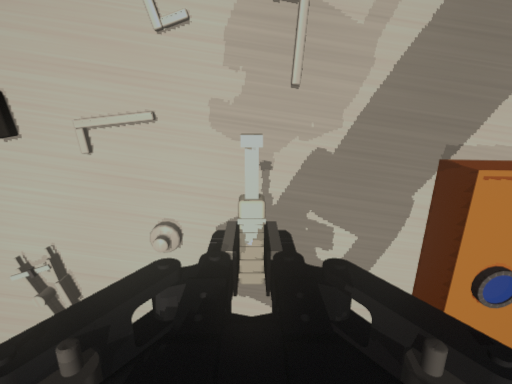

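Call:
apply_moves --pt "-4 4 0 0 0.1 0" --pt "-7 8 0 0 0.1 0" --pt "-10 12 0 0 0.1 0" --pt "-13 16 0 0 0.1 0" --pt "-16 20 0 0 0.1 0" --pt "-19 24 0 0 0.1 0" --pt "-20.9 26.5 0 0 0.1 0" --pt "-20.9 26.5 0 0 0.1 0" --pt "-20.9 26.5 0 0 0.1 0"

```text
t: 12.15
tool_pos: [0.6346, 0.2039, 0.1251]
tool_rot: [0.227, -3.129, 0.008]
contact_force: [0.1, 0.2, 0.8]
opening: 0.0132
```

```bash
python3 - <<'E'
from h import *
d=cam("wrist"); cv2.imwrite("pics/w8.png",d["color"])
plan([.636,.203,.012],98.2)
E
```

```text
t 12.2 jaw now 98.2 d -0.0 q6 -1.51 pos [0.6346 0.2031 0.1257] open 0.0126 F [ 0.  -0.8 -1.5]
  row: [-0.18, 0.03, 11.37, -0.06, -0.05, 0.01]
```

View pics/w8.png

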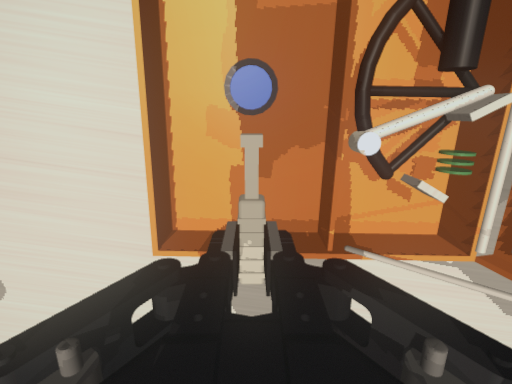

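Call:
apply_moves --pt "0 0 4 0 0 0" --pt "0 0 8 0 0 0" --pt "0 0 10 0 0 0" --pt "0 0 10.9 0 0 0" --pt "0 0 11.3 0 0 0" --pt "0 0 11.4 0 0 0" --pt "0 0 11.4 0 0 0" --pt "0 0 11.4 0 0 0"

```text
t: 13.0
tool_pos: [0.6352, 0.2025, 0.013]
tool_rot: [0.225, -3.132, 0.008]
contact_force: [-0.3, 0.3, -0.7]
opening: 0.0129
```

Call:
apply_moves --pt "0 0 0 0 0 0" --pt "0 0 0 0 0 0" --pt "0 0 0 0 0 0" --pt "0 0 0 0 0 0" --pt "0 0 0 0 0 0" --pt "0 0 -1 0 0 0" --pt "0 0 -4 0 0 0" --pt "0 0 -8 0 0 0" --pt "0 0 -12 0 0 0" --pt "0 0 -12 0 0 0" --pt "0 0 -12 0 0 0" --grip 0.4

```text
t: 14.1
tool_pos: [0.6365, 0.2033, 0.1357]
tool_rot: [-0.225, 3.131, -0.007]
contact_force: [0.0, -0.3, -1.6]
opening: 0.0511
```

```bash
python3 - <<'E'
from h import *
d=cam("wrist"); cv2.imwrite("pics/w9.png",d["color"])
plan([.438,-.232,.13],98.2)
E
```

```text
t 14.15 jaw now 98.2 d -0.0 q6 -1.51 pos [0.6352 0.2031 0.1333] open 0.051 F [ 0.5 -0.1 -0.2]
  row: [25.73, -40.24, 0.56, -0.06, -0.02, 0.0]
```

View pics/w9.png

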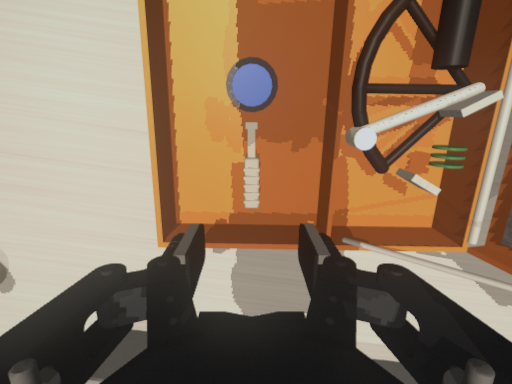

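```bash
python3 - <<'E'
from h import *
d=cam("top")
P=cast(d,[(298.7,218.2),(276.8,223.2),(295.5,209.5)],.008);print(P.round(4),np.linalg.norm(P[0]-P[1]))
v=P[0]-P[1];a=np.degrees(np.arctan2(v[1],v[0]));print("leg angle",a)
m=(P[0]+P[1])[:2]/2;print(m)
plan([*m,.14],a+90)
crop(d,225,190,110,85,6,"pics/hexes.png")
E
```

```text
[[ 0.4345 -0.2641  0.008 ]
 [ 0.4182 -0.1923  0.008 ]
 [ 0.463  -0.2538  0.008 ]] 0.07359293170803247
leg angle -77.1698723083953
[ 0.42632719 -0.22819232]
t 14.2 jaw now 98.2 d -85.4 q6 -1.51 pos [0.6345 0.2029 0.1319] open 0.0512 F [-0.   0.7 -0.3]
  row: [26.76, -39.7, -0.52, -0.08, 0.01, 17.08]
```

View pics/hexes.png

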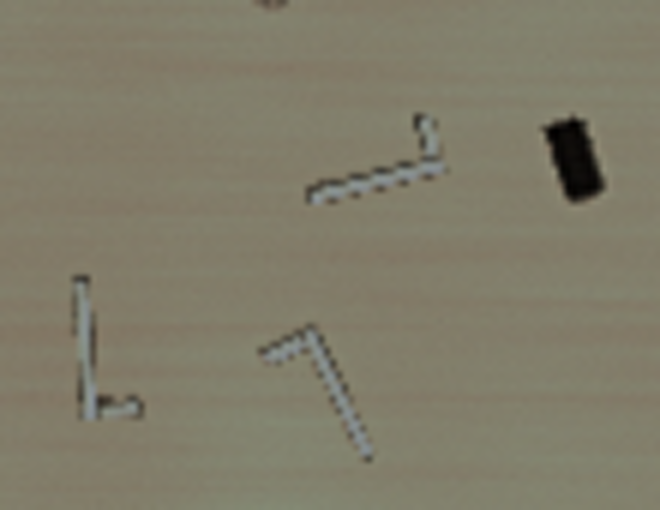

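Call:
apply_moves --pt "3 -4 0 0 0 1.6" --pt "6 -8 0 0 0 3.2" --pt "9 -12 0 0 0 4.8" --pt "11 -16 0 0 0 6.4" --pt "14 -20 0 0 0 8" --pt "17 -24 0 0 0 9.6" --pt "19 -28 0 0 0 11.2" --pt "22 -32 0 0 0 12.8" --pt "25 -36 0 0 0 14.4" --pt "26.8 -39.7 0 0 0 16" --pt "26.8 -39.7 0 0 0 17.1" --pt "26.8 -39.7 0 0 0 17.1" --pt "26.8 -39.7 0 0 0 17.1"

```text
t: 15.5
tool_pos: [0.4252, -0.2276, 0.1334]
tool_rot: [-1.958, -2.454, 0.009]
contact_force: [0.1, 0.1, -0.5]
opening: 0.051
```

```bash
python3 - <<'E'
from h import *
d=cam("wrist"); cv2.imwrite("pics/w10.png",d["color"])
plan([.4263,-.2282,.003],12.8)
print(proj(d,[[.4263,-.2282,.008]]))
E
```

```text
t 15.55 jaw now 12.9 d -0.1 q6 -0.86 pos [ 0.4255 -0.2274  0.1337] open 0.0514 F [0.7 0.5 0.3]
  row: [-0.06, 0.13, 13.07, -0.06, 0.03, 0.01]
[[252.13379168 184.20058015]]
```

View pics/w10.png

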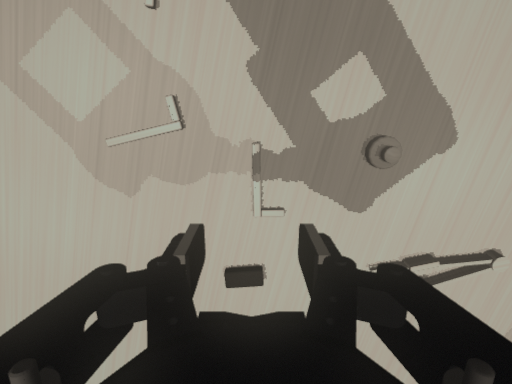

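```bash
python3 - <<'E'
from h import *
d=cam("wrist")
P=cast(d,[(256,143),(257.5,216),(256.7,179)],.007);print(P.round(4),np.linalg.norm(P[0]-P[1]))
plan([*P[2][:2],.005],12.9)
E
```

```text
[[ 0.4212 -0.1879  0.007 ]
 [ 0.4397 -0.26    0.007 ]
 [ 0.43   -0.2222  0.007 ]] 0.07438229611938842
t 15.6 jaw now 12.9 d 0.0 q6 -0.86 pos [ 0.4258 -0.2273  0.134 ] open 0.0513 F [-0.  -0.1 -0.6]
  row: [0.45, 0.59, 12.89, -0.06, 0.04, -0.01]
```

Call:
apply_moves --pt "0.2 0.35 4 0 0 0" --pt "0.2 0.35 8 0 0 0" --pt "0.2 0.35 11 0 0 0" --pt "0.2 0.35 12.4 0 0 0" --pt "0.2 0.35 12.9 0 0 0" --pt "0.2 0.35 13 0 0 0" --pt "0.2 0.35 13 0 0 0" --pt "0.2 0.35 13 0 0 0"

```text
t: 16.4
tool_pos: [0.4294, -0.226, 0.0057]
tool_rot: [1.957, 2.455, -0.009]
contact_force: [0.6, -0.2, 0.1]
opening: 0.0511
```

Call:
apply_moves --pt "0 0 0 0 0 0" --pt "0 0 0 0 0 0" --pt "0 0 0 0 0 0" --pt "0 0 0 0 0 0" --pt "0 0 0 0 0 0" --pt "0 0 0 0 0 0" --pt "0 0 0 0 0 0" --pt "0 0 0 0 0 0" --grip 1.0

```text
t: 17.2
tool_pos: [0.4298, -0.2263, 0.0063]
tool_rot: [1.956, 2.454, -0.009]
contact_force: [-0.8, 1.1, 6.2]
opening: 0.0057
```

Call:
apply_moves --pt "0 0 -2 0 0 0" --pt "0 0 -6 0 0 0" --pt "0 0 -10 0 0 0" --pt "0 0 -12 0 0 0" --pt "0 0 -12 0 0 0"

```text
t: 17.7
tool_pos: [0.4319, -0.2268, 0.1298]
tool_rot: [1.952, 2.448, -0.009]
contact_force: [0.6, -0.5, -0.6]
opening: 0.0058
```

```bash
python3 - <<'E'
from h import *
d=cam("wrist"); cv2.imwrite("pics/w11.png",d["color"])
F=np.array([.552,.191]);a=np.radians(8.2);ux=np.array([np.cos(a),np.sin(a)])
p=F-.083*ux;print(p)
plan([*p,.125],8.2)
E
```

```text
[0.46984857 0.1791618 ]
t 17.75 jaw now 12.9 d -4.7 q6 -0.86 pos [ 0.4306 -0.2259  0.1272] open 0.0061 F [-0.4  0.5  0. ]
  row: [38.61, 12.86, -0.12, -0.0, 0.1, 0.94]
```

View pics/w11.png

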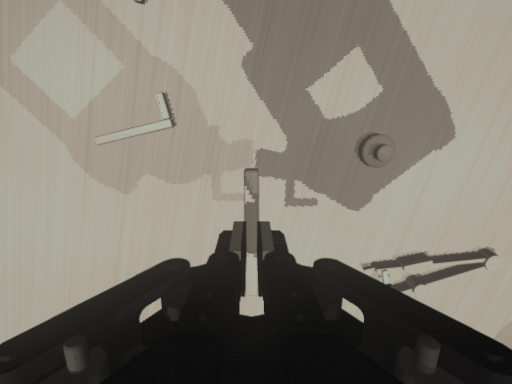

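Call:
apply_moves --pt "5 1 0 0 0.1 0" --pt "10 3 0 0 0.1 0" --pt "14 5 0 0 0.1 0" --pt "19 6 0 0 0.1 0" --pt "23 8 0 0 0.1 0.5" --pt "28 9 0 0 0.1 0.9" --pt "32 11 0 0 0.1 0.9" --pt "37 12.9 0 0 0.1 0.9" --pt "38.6 12.9 0 0 0.1 0.9" --pt "38.6 12.9 0 0 0.1 0.9" --pt "38.6 12.9 0 0 0.1 0.9"

```text
t: 18.85
tool_pos: [0.4688, 0.1787, 0.1214]
tool_rot: [-2.05, -2.377, 0.006]
contact_force: [1.3, -0.8, 0.1]
opening: 0.0057
```

```bash
python3 - <<'E'
from h import *
d=cam("wrist"); cv2.imwrite("pics/w12.png",d["color"])
s=cam("side"); crop(s,140,20,160,140,4,"pics/s12.png")
plan([.47,.179,.012],8.2)
E
```

```text
t 18.95 jaw now 8.3 d -0.1 q6 0.07 pos [0.4696 0.178  0.1224] open 0.0062 F [-0.4 -0.7  0.1]
  row: [0.1, 0.08, 11.04, -0.03, 0.0, 0.02]
```

View pics/w12.png

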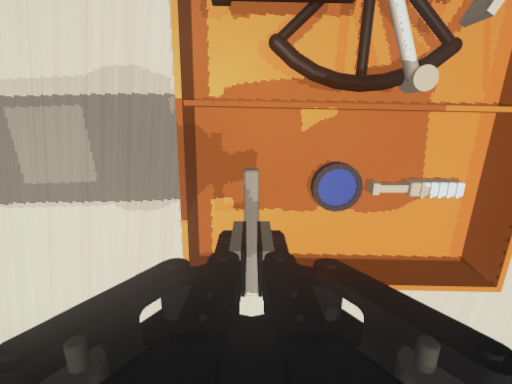

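View pics/s12.png

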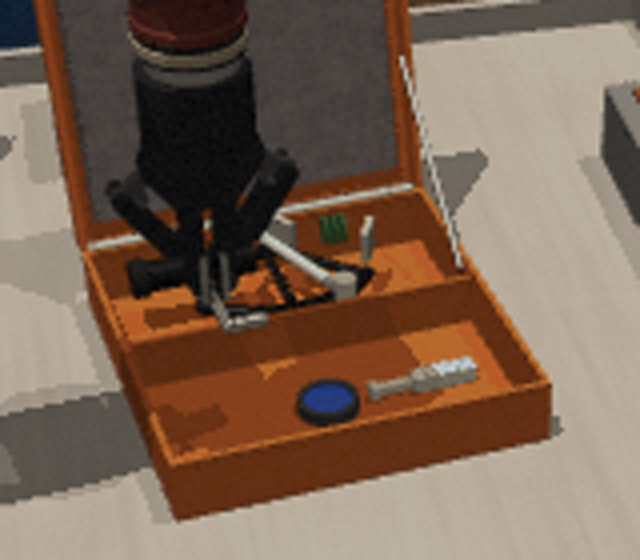

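Call:
apply_moves --pt "0 0.1 4 0 0 0" --pt "0 0.1 8 0 0 0" --pt "0 0.1 10 0 0 0" --pt "0 0.1 10.8 0 0 0" --pt "0 0.1 11 0 0 0" --pt "0 0.1 11.1 0 0 0" --pt "0 0.1 11.1 0 0 0" --pt "0 0.1 11.1 0 0 0"

```text
t: 19.75
tool_pos: [0.4713, 0.1782, 0.0126]
tool_rot: [-2.055, -2.376, 0.0]
contact_force: [0.5, -0.0, -0.4]
opening: 0.006
```

Call:
apply_moves --pt "0 0 0 0 0 0" --pt "0 0 0 0 0 0" --pt "0 0 0 0 0 0" --pt "0 0 0 0 0 0" --pt "0 0 0 0 0 0" --pt "0 0 -1 0 0 0" --pt "0 0 -4 0 0 0" --pt "0 0 -8 0 0 0" --pt "0 0 -12 0 0 0" --pt "0 0 -12 0 0 0" --pt "0 0 -12 0 0 0" --grip 0.6

```text
t: 20.85
tool_pos: [0.4724, 0.1784, 0.1347]
tool_rot: [2.053, 2.375, 0.004]
contact_force: [0.3, -0.8, -0.6]
opening: 0.034
```

```bash
python3 - <<'E'
from h import *
d=cam("wrist"); cv2.imwrite("pics/w13.png",d["color"])
t=cam("top"); crop(t,285,125,45,60,10,"pics/tw.png")
s=cam("side"); crop(s,260,210,70,55,10,"pics/tws.png")
plan([.47,.179,.12],8.2)
E
```

```text
t 21.0 jaw now 8.3 d -0.1 q6 0.07 pos [0.4702 0.1779 0.1311] open 0.034 F [-0.2  0.7  0. ]
  row: [0.11, -0.0, 1.11, -0.04, 0.0, 0.02]
```

View pics/w13.png

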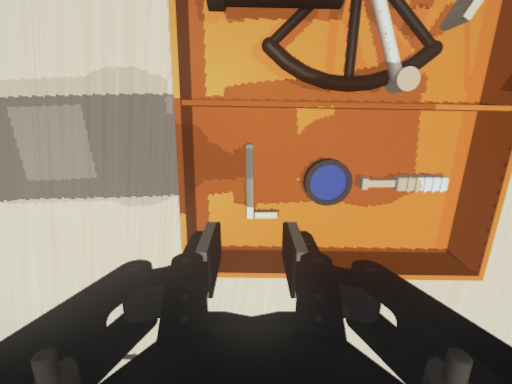

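View pics/tw.png

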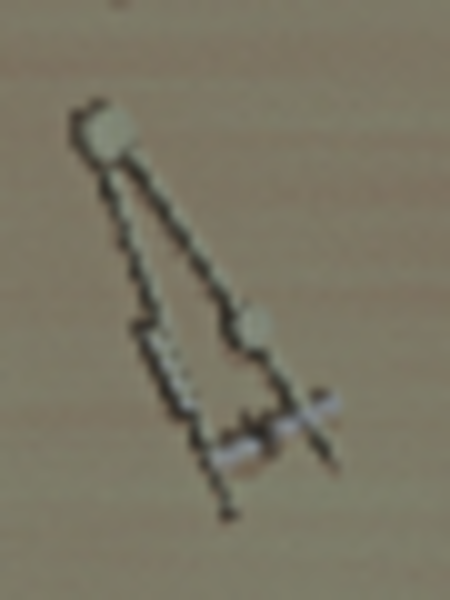

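View pics/tws.png

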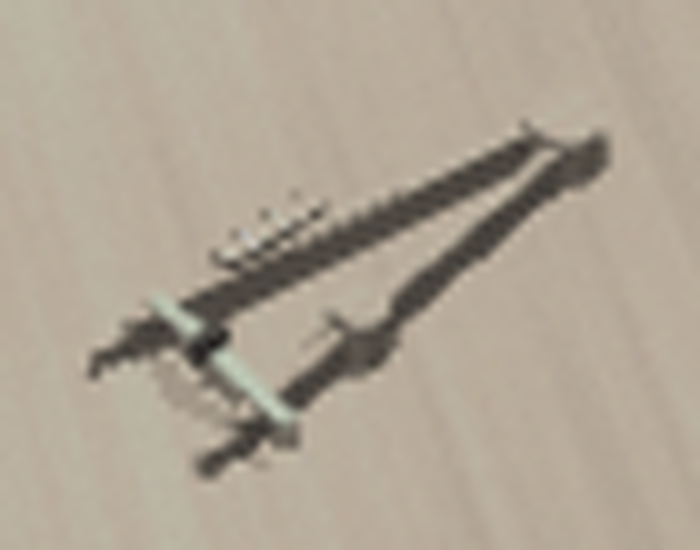

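```bash
python3 - <<'E'
from h import *
t=cam("top")
f=lambda x,y:(285+x/10-.45,125+y/10-.45)
P=cast(t,[f(105,130),f(165,365),f(250,328),f(228,515),f(333,460),f(207,346)],.014);print(P.round(4))
v=P[2]-P[1];print(np.linalg.norm(v),np.degrees(np.arctan2(v[1],v[0])))
v=(P[3]+P[4])/2-P[0];print(np.linalg.norm(v),np.degrees(np.arctan2(v[1],v[0])))
o=ctrl.get_obs();R=Ro.from_rotvec(o["tool_rot"]).as_matrix()
print(R.T@(np.array([*P[5][:2],.16])-o["tool_pos"])*100)
E
```

```text
[[ 0.6994 -0.2531  0.014 ]
 [ 0.6218 -0.2723  0.014 ]
 [ 0.6338 -0.3002  0.014 ]
 [ 0.5724 -0.2926  0.014 ]
 [ 0.5903 -0.327   0.014 ]
 [ 0.6279 -0.2861  0.014 ]]
0.030358671837424085 -66.61466998830468
0.13091424175140656 -154.33673107475198
[-48.19288426   8.90658945  -2.93184351]
```

Call:
apply_moves --pt "-4 1 -3 0 0 -1.5" --pt "-8 2 -3 0 0 -3" --pt "-12 3 -3 0 0 -4.5" --pt "-16 3 -3 0 0 -6" --pt "-20 4 -3 0 0 -7.5" --pt "-24 5 -3 0 0 -9" --pt "-27 5 -3 0 0 -10.5" --pt "-30 6 -3 0 0 -12" --pt "-33 6 -3 0 0 -13.5" --pt "-36 7 -3 0 0 -15" --pt "-39 8 -3 0 0 -16.5" --pt "-42 8 -3 0 0 -18" --pt "-45 8.9 -3 0 0 -19.5" --pt "-48.2 8.9 -3 0 0 -21.4" --pt "-48.2 8.9 -3 0 0 -21.4" --pt "-48.2 8.9 -3 0 0 -21.4" --pt "-48.2 8.9 -3 0 0 -21.4" --grip 0.1

```text
t: 22.75
tool_pos: [0.6274, -0.285, 0.1595]
tool_rot: [0.686, -3.061, -0.003]
contact_force: [-0.5, 0.4, -0.8]
opening: 0.0768
```

```bash
python3 - <<'E'
from h import *
d=cam("wrist"); cv2.imwrite("pics/w14.png",d["color"]); crop(d,190,60,130,190,3,"pics/w14c.png")
plan([.628,-.286,.15],115.5)
E
```

```text
t 22.8 jaw now 115.3 d 0.2 q6 -2.55 pos [ 0.6275 -0.2849  0.1598] open 0.0767 F [-0.1  0.4  0.1]
  row: [0.0, -0.12, 0.98, 0.03, -0.05, -0.04]
```

View pics/w14.png

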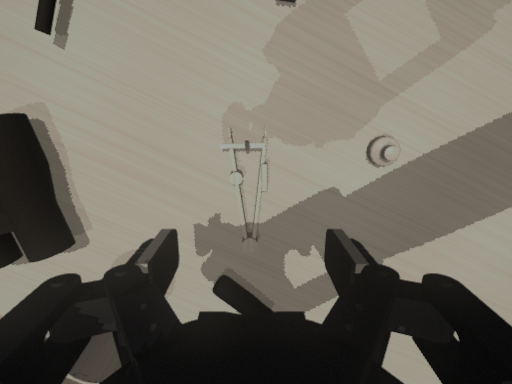

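View pics/w14c.png

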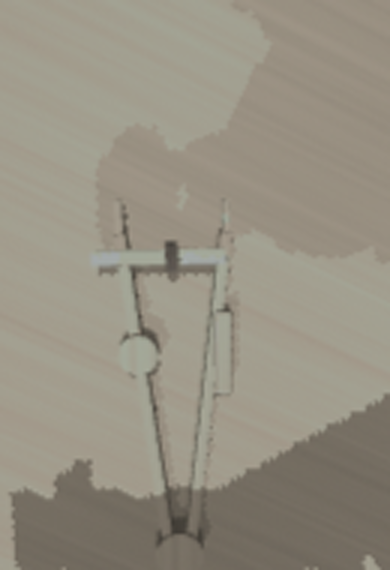

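```bash
python3 - <<'E'
from h import *
d=cam("wrist")
f=lambda x,y:(190+x/3-.33,60+y/3-.33)
P=cast(d,[f(118,354),f(233,351),f(176,352),f(128,258),f(171,258)],.014);print(P.round(4),np.linalg.norm(P[0]-P[1]),np.linalg.norm(P[3]-P[4]))
v=P[1]-P[0];print(np.degrees(np.arctan2(v[1],v[0])))
c=P[2]; c2=(P[2]+[.628,-.286,.014])/2
plan([*c2[:2],.005],115.5); plan([*c[:2],.005],115.5)
E
```

```text
[[ 0.637  -0.3053  0.014 ]
 [ 0.6187 -0.2691  0.014 ]
 [ 0.6276 -0.2871  0.014 ]
 [ 0.6048 -0.3159  0.014 ]
 [ 0.5985 -0.3026  0.014 ]] 0.04056530952697596 0.014715800129604295
116.83821184135644
t 22.85 jaw now 115.3 d 0.2 q6 -2.55 pos [ 0.6277 -0.2849  0.1602] open 0.0768 F [ 0.7 -0.3  0.3]
  row: [-0.0, -0.18, 15.52, 0.02, -0.05, -0.03]
t 22.85 jaw now 115.3 d 0.2 q6 -2.55 pos [ 0.6277 -0.2849  0.1602] open 0.0768 F [ 0.7 -0.3  0.3]
  row: [0.04, -0.22, 15.52, 0.02, -0.05, -0.03]
```

Call:
apply_moves --pt "0 -0.2 4 0 0 0" --pt "0 -0.2 8 0 0 0" --pt "0 -0.2 11 0 0 0" --pt "0 -0.2 13.5 0 0 0" --pt "0 -0.2 14.8 0 0 0" --pt "0 -0.2 15.4 0 0 0" --pt "0 -0.2 15.7 0 0 0" --pt "0 -0.2 15.7 0 0 0" --pt "0 -0.2 15.7 0 0 0" --grip 0.25 --squeeze 20

```text
t: 23.75
tool_pos: [0.6289, -0.2873, 0.005]
tool_rot: [0.688, -3.063, 0.002]
contact_force: [0.5, -0.6, 0.6]
opening: 0.0641
```

```bash
python3 - <<'E'
from h import *
d=cam("wrist"); cv2.imwrite("pics/w15.png",d["color"]);
plan([.628,-.286,.003],116)
E
```

```text
t 23.8 jaw now 115.3 d 0.7 q6 -2.55 pos [ 0.6288 -0.2873  0.0049] open 0.064 F [ 0.7 -0.2  0.3]
  row: [0.02, 0.15, 0.19, -0.01, -0.03, -0.13]
```

View pics/w15.png

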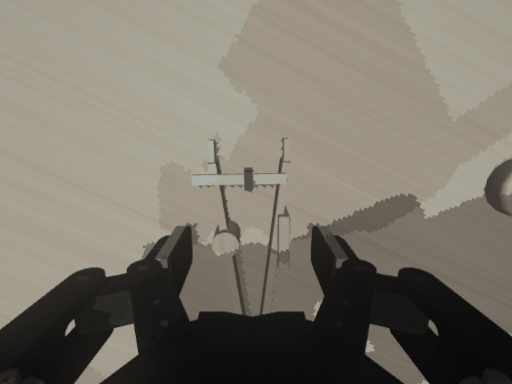

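Call:
apply_moves --pt "0 0.05 0.2 0 0 0" --pt "0 0.05 0.4 0 0 0" --pt "0 0.05 0.4 0 0 0"

```text
t: 24.1
tool_pos: [0.6285, -0.2868, 0.0008]
tool_rot: [0.688, -3.063, 0.001]
contact_force: [0.6, -0.2, 0.1]
opening: 0.0644
```

Call:
apply_moves --pt "0 0 0 0 0 0" --pt "0 0 0 0 0 0" --pt "0 0 0 0 0 0" --pt "0 0 0 0 0 0" --pt "0 0 0 0 0 0" --pt "0 0 0 0 0 0" --grip 0.6

```text
t: 24.7
tool_pos: [0.6289, -0.2871, 0.0013]
tool_rot: [0.688, -3.063, 0.003]
contact_force: [0.1, -0.4, 3.7]
opening: 0.0343
```

```bash
python3 - <<'E'
from h import *
d=cam("wrist"); cv2.imwrite("pics/w16.png",d["color"]);
plan([.628,-.286,.003],116)
E
```

```text
t 24.75 jaw now 115.3 d 0.7 q6 -2.55 pos [ 0.6289 -0.2871  0.0013] open 0.0343 F [-0.5 -0.   3.4]
  row: [0.03, 0.13, -0.17, -0.01, -0.03, -0.14]
```

View pics/w16.png

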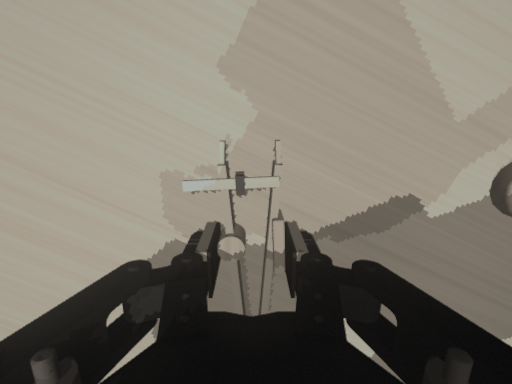

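Call:
apply_moves --pt "0 0 -1 0 0 0" --pt "0 0 -3 0 0 0" --pt "0 0 -6 0 0 0" --pt "0 0 -9 0 0 0" --pt "0 0 -12 0 0 0" --pt "0 0 -14 0 0 0" --pt "0 0 -15 0 0 0" --pt "0 0 -15 0 0 0" --pt "0 0 -15 0 0 0"

```text
t: 25.65
tool_pos: [0.6284, -0.2863, 0.1498]
tool_rot: [0.688, -3.062, 0.0]
contact_force: [0.2, 0.3, -1.6]
opening: 0.034
```

```bash
python3 - <<'E'
from h import *
d=cam("wrist"); cv2.imwrite("pics/w17.png",d["color"]);crop(d,160,110,160,120,5,"pics/w17c.png")
plan([.628,-.286,.15],116)
E
```

```text
t 25.7 jaw now 115.3 d 0.7 q6 -2.55 pos [ 0.6281 -0.2862  0.1491] open 0.0346 F [-0.3  0.1 -0.9]
  row: [0.0, 0.02, -0.09, 0.02, -0.05, -0.13]
```

View pics/w17.png

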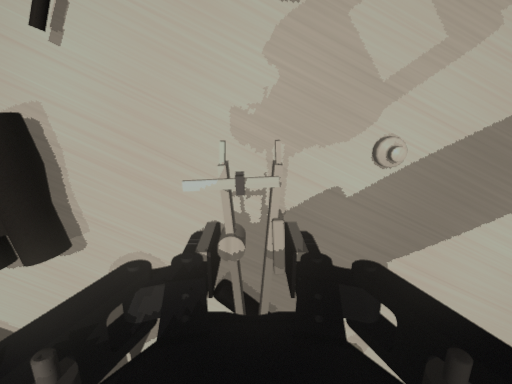

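View pics/w17c.png

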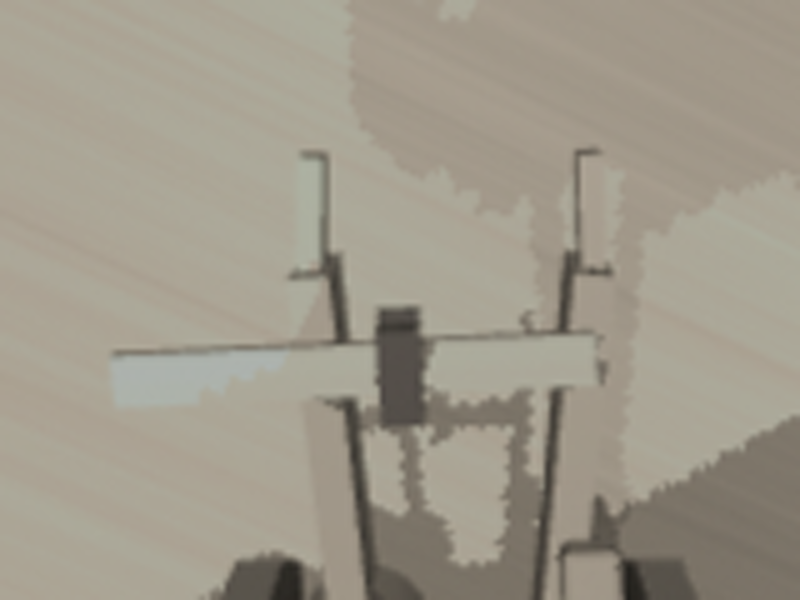

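Call:
apply_moves --pt "0 0 0 0 0 0" --pt "0 0 0 0 0 0" --pt "0 0 0 0 0 0" --grip 0.65

```text
t: 26.0
tool_pos: [0.6276, -0.2859, 0.1479]
tool_rot: [0.687, -3.06, -0.003]
contact_force: [-0.7, -0.3, -1.1]
opening: 0.0306
```

```bash
python3 - <<'E'
from h import *
d=cam("wrist"); crop(d,180,130,130,90,6,"pics/w18c.png")
plan([.628,-.286,.15],116)
E
```

```text
t 26.05 jaw now 115.3 d 0.7 q6 -2.55 pos [ 0.6278 -0.2861  0.1483] open 0.03 F [ 0.7 -1.2 -0.8]
  row: [-0.02, -0.0, -0.17, 0.03, -0.05, -0.14]
```

View pics/w18c.png

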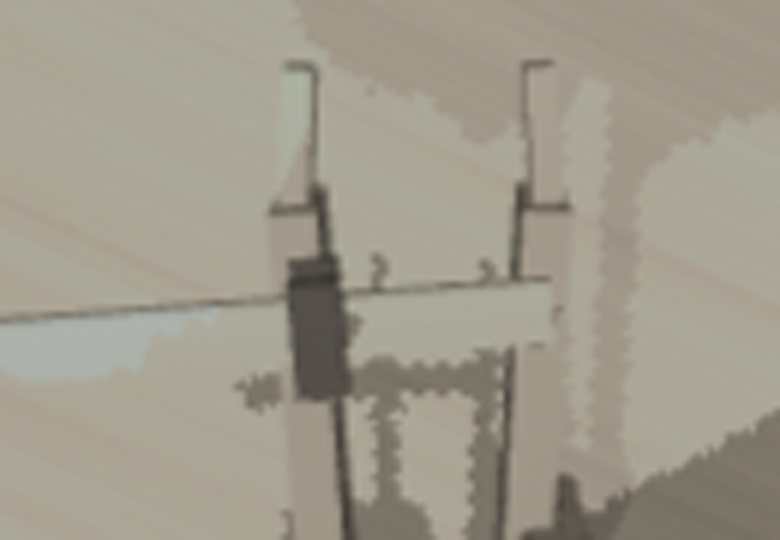

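```bash
python3 - <<'E'
from h import *
d=cam("wrist")
o=ctrl.get_obs();R=Ro.from_rotvec(o["tool_rot"]).as_matrix();p=o["tool_pos"]
# tweezers underside ~ at TCP z -1mm; points in tool coords: x fwd = ?, y
print(-d["R"].T@d["t"], R.round(2).tolist())
xt=np.array([np.cos(np.radians(205.3)),np.sin(np.radians(205.3)),0]);yt=np.array([-xt[1],xt[0],0])
for h in (.012,.016,.018,.022,.026):
    for y in (.004,.008): print(h,y,((proj(d,[p+xt*.034+yt*y+[0,0,h-.001]])-[180,130])*6+3).round(1), end=" ")
    print()
E
```

```text
[ 0.56864894 -0.31347618  0.28951089] [[-0.9, -0.43, -0.0], [-0.43, 0.9, 0.0], [0.0, 0.0, -1.0]]
0.012 0.004 [[369.1 312.3]] 0.012 0.008 [[319.1 312.2]] 
0.016 0.004 [[367.4 324.3]] 0.016 0.008 [[315.9 324.3]] 
0.018 0.004 [[366.5 330.6]] 0.018 0.008 [[314.2 330.6]] 
0.022 0.004 [[364.6 343.8]] 0.022 0.008 [[310.7 343.8]] 
0.026 0.004 [[362.6 357.9]] 0.026 0.008 [[307.  357.9]]
```

Call:
apply_moves --pt "0 0 0 0 0 0" --pt "0 0 0 0 0 0" --pt "0 0 0 0 0 0" --grip 0.66

```text
t: 26.4
tool_pos: [0.628, -0.2861, 0.1488]
tool_rot: [0.688, -3.061, -0.002]
contact_force: [-0.3, -0.2, -1.1]
opening: 0.0293
```

```bash
python3 - <<'E'
from h import *
d=cam("wrist"); crop(d,190,130,110,80,7,"pics/w19c.png")
s=cam("side"); p=proj(s,[ctrl.get_obs()["tool_pos"]])[0]; print(p); crop(s,int(p[0])-60,int(p[1])-30,100,75,7,"pics/s19c.png")
t=cam("top"); crop(t,275,110,75,75,8,"pics/t19c.png")
plan([.628,-.286,.15],116)
E
```

```text
[295.34977167 196.06133462]
t 26.55 jaw now 115.3 d 0.7 q6 -2.55 pos [ 0.628  -0.2861  0.1487] open 0.029 F [-0.5 -0.3 -0.4]
  row: [-0.01, 0.01, -0.13, 0.02, -0.05, -0.14]
```

View pics/w19c.png

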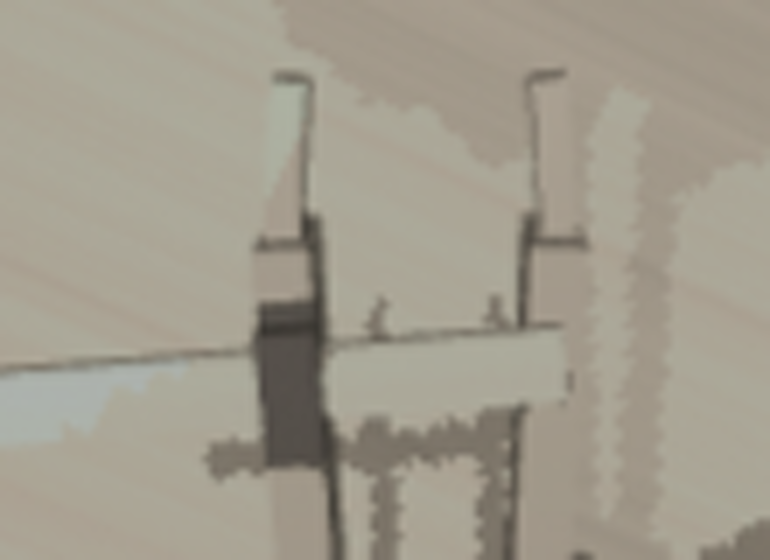

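View pics/s19c.png

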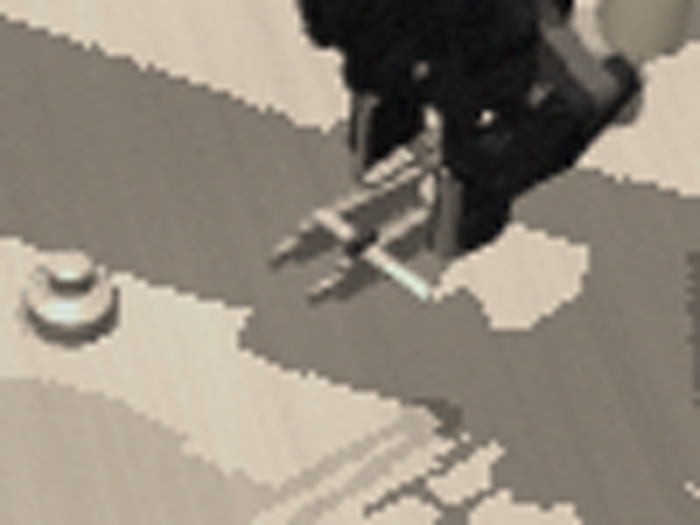

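Call:
apply_moves --pt "0 0 0 0 0 0" --pt "0 0 0 0 0 0" --pt "0 0 0 0 0 0" --pt "0 0 0 0 0 0" --pt "0 0 0 0 0 0" --pt "0 0 0 0 0 0" --pt "0 0 0 0 0 0" --pt "0 0 0 0 0 0" --pt "0 0 0 0 0 0" --pt "0 0 0 0 0 0" --pt "0 0 0 0 0 0" --pt "0 0 0 0 0 0"

```text
t: 27.75
tool_pos: [0.628, -0.2861, 0.1487]
tool_rot: [0.688, -3.061, -0.002]
contact_force: [-0.1, 0.3, -1.1]
opening: 0.0293
```

```bash
python3 - <<'E'
from h import *
d=cam("wrist"); a=d["color"][130:210,190:300]; a=cv2.resize(a,None,fx=5,fy=5,interpolation=cv2.INTER_CUBIC); cv2.imwrite("pics/w20c.png",a)
t=cam("top"); cv2.imwrite("pics/t20.png",cv2.resize(t["color"],None,fx=1.5,fy=1.5))
plan([.628,-.286,.15],116)
E
```

```text
t 27.85 jaw now 115.3 d 0.7 q6 -2.55 pos [ 0.628  -0.2862  0.1488] open 0.029 F [-0. -1. -1.]
  row: [-0.01, 0.01, -0.12, 0.02, -0.05, -0.14]
```

View pics/w20c.png

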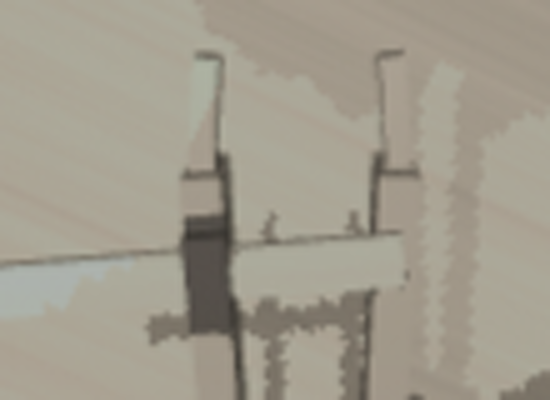

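View pics/t20.png

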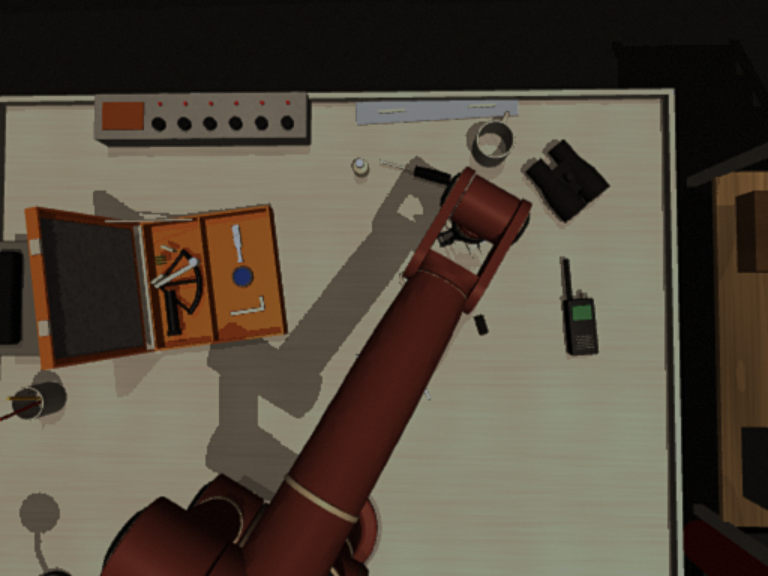

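The last wrist view shows the sprung arm directly under the rider (about (208,270) in the crop), unchanged after a 1.2 s hold. The top view shows all three spares flat in the compartment and the bystanders where they were. Handing in.

```bash
python3 -c "
from station import ctrl
print(ctrl.finish_job())"
```

```text
the job is handed in; nothing more can be done
None
```

I laid the glass filter, the mirror tool and the hex key in the empty compartment, then picked up the tweezers and squeezed them to the mark. I handed the job in at about 28 s, still holding them.

- **Spares:** I set the glass down with the gripper 6 mm above the locker before letting go. For the hex key I took the one at (288,219) in the top view, about 0.48 m from the base; the other two are at 0.34 and 0.375 m. The last top view shows all three lying flat and let go.
- **Tweezers:** they hang about 0.147 m above the locker top, with the gripper reading 29 mm open. The last wrist view shows the sprung arm within about 0.4 mm of the middle of the rider. It had not moved after a 1.2 s hold, and the squeeze is about half of what would pinch the tips.
- **Bystanders:** they looked unmoved in the last top view, though I judged this by eye and did not re-measure them. The chart weight is hidden there; it was last seen clearly in the side view, with nothing near it.
- **Disagreements:** my first estimate of the compartment centre was about 12 mm off in y, because I took the bottom edge of the wall for its rim. I corrected it from the wrist view before setting anything down. Wrist and top views also differed by 3–6 mm when locating the mirror tool and hex key; both grasps held.

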